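# Clear the stuck ends from the pepperoni slicer's feed tubes

### The job

Some of the slicer's feed tubes have a pepperoni end stuck in them: with the pusher, push every one right through and out of the far mouth into the tip tray; when all are out, swing the tip tray's lever all the way to its stop so that they tumble into the scrap pan, and let it come back to rest (again if any stay behind). Put the short offcuts that stand on the counter into the scrap pan too. At the end all ends and offcuts lie in the pan, the pusher lies back in its tool tray, and nothing else on the counter is disturbed.

Things in the scene. Friction and masses are not known exactly. Their poses are not given: they have to be found in the camera images.
- feed_head: Slicer feed head, steel, fixed on the counter: four level tubes side by side. Origin on the counter; x along the row of tubes, y the push-out direction (near mouths at y -60 mm, far mouths +55), z up. Tubes 1-4 at x -69, -23, 23, 69 mm, axes 100 mm high. Before the near mouths a flat deck, y -150 to -60, x -95 to 95, 77 mm high. Past the far mouths the tip tray, then the scrap pan (pan).
- tube1 (a point): Centre of tube 1's near mouth, on its axis. Each tube runs 115 mm from its near mouth along the feed head's +y. Bore 32 mm, eight-sided, walls 3 mm, with a 13 mm slot along the top that shows a stuck end. In the bore's -x side a sprung strip presses on the end with about 13 N, so pushing it takes roughly 9 to 17 N; with no end there the strip stands up to 3 mm into the bore.
- tube2 (a point): Centre of tube 2's near mouth, on its axis, at feed-head x = -23 mm; like tube 1.
- tube3 (a point): Centre of tube 3's near mouth, on its axis, at feed-head x = 23 mm; like tube 1.
- tube4 (a point): Centre of tube 4's near mouth, on its axis, at feed-head x = 69 mm; like tube 1.
- end1: Pepperoni end stuck in tube 1: hard dark-red cylinder, 30 mm diameter, 45 mm long, 35 g. Origin at its centre, y along its length. At the start its centre is 30 to 75 mm inside the near mouth. None if tube 1 is empty in this run.
- end2: Pepperoni end stuck in tube 2: hard dark-red cylinder, 30 mm diameter, 45 mm long, 35 g. Origin at its centre, y along its length. At the start its centre is 30 to 75 mm inside the near mouth. None if tube 2 is empty in this run.
- end3: Pepperoni end stuck in tube 3: hard dark-red cylinder, 30 mm diameter, 45 mm long, 35 g. Origin at its centre, y along its length. At the start its centre is 30 to 75 mm inside the near mouth. None if tube 3 is empty in this run.
- end4: Pepperoni end stuck in tube 4: hard dark-red cylinder, 30 mm diameter, 45 mm long, 35 g. Origin at its centre, y along its length. At the start its centre is 30 to 75 mm inside the near mouth. None if tube 4 is empty in this run.
- pusher: Pusher, about 0.18 kg: wooden rod 18 mm diameter, 140 mm long, in a square white handle 28 x 28 x 100 mm. Origin on its centre line in the handle, near the centre of mass: grip here. x points to the tip: handle from x -65 to 35 mm, rod tip at 175. Lies level on a flat of the handle, centre line 14 mm above what it lies on (z about 18 mm in the tool tray).
- offcut1: Short pepperoni offcut 1, already out of the slicer, standing on a flat end on the counter between the feed head and the tool tray: hard dark-red disc, 30 mm diameter, 25 mm thick, 20 g. Origin at its centre, z along its axis. None if absent in this run.
- offcut2: Short pepperoni offcut 2, already out of the slicer, standing on a flat end on the counter between the feed head and the tool tray: hard dark-red disc, 30 mm diameter, 25 mm thick, 20 g. Origin at its centre, z along its axis. None if absent in this run.
- offcut3: Short pepperoni offcut 3, already out of the slicer, standing on a flat end on the counter between the feed head and the tool tray: hard dark-red disc, 30 mm diameter, 25 mm thick, 20 g. Origin at its centre, z along its axis. None if absent in this run.
- offcut4: Short pepperoni offcut 4, already out of the slicer, standing on a flat end on the counter between the feed head and the tool tray: hard dark-red disc, 30 mm diameter, 25 mm thick, 20 g. Origin at its centre, z along its axis. None if absent in this run.
- pusher_tip (a point): Centre of the rod's end face, 175 mm along +x from the pusher's origin.
- tool_tray: White plastic tool tray fixed on the counter, 300 (x) x 130 mm outside, walls 4 mm thick and 12 mm high, floor 4 mm thick. Origin on the counter under its centre. The pusher lies in it at the start with its tip toward the tray's +x, its origin 45 to 70 mm to the -x side of the middle.
- tip_tray (a joint): Tip tray's swing (rad): 0 at rest under the far mouths, 1.3 at its stop, tipped over the pan. Aluminium tray 196 mm wide, turning with its lever about an axis along the feed head's x at y 148, z 60 mm (feed-head frame). Grows as the lever's handle swings to the feed head's +y. Spring and weight bring it back when let go; 4 to 6 N at the handle.
- lever_grip (a point): Grip point of the lever's handle, a level black bar, 16 mm diameter, along the feed head's x from x 103 to 157 mm (this point at 134, the lever's 10 mm stem at 106), 120 mm from the turning axis. At rest 68 mm before (-y) and 99 mm above the axis; at the stop 77 mm beyond (+y) and 92 mm above it. The point moves with the lever.
- pan (a point): Centre of the scrap pan's inner floor, 3 mm above the counter. Steel pan fixed to the stand, 215 (feed head's x) x 145 mm outside, walls 3 mm thick and 42 mm high, centre at y 210 mm of the feed head; its x and y are the feed head's.
- oil_bottle: Bystander: green glass oil bottle, 60 mm diameter, 230 mm tall, standing. Origin under its centre.
- tomato_can: Bystander: tin can, 74 mm diameter, 110 mm tall, standing. Origin under its centre.
- basil_pot: Bystander: blue pot of basil, 104 mm diameter at the rim, 90 mm tall without the leaves. Origin under its centre.

How it is judged:
By the outcome, as a careful person would: the job done as asked, in the order asked, and still so for the second after the job is handed in, with the robot touching nothing.
Of end1, end2, end3, end4 only 2 to 4 are there at a start; the rules pass over those that are not, and their reading is None.
Of offcut1, offcut2, offcut3, offcut4 only 2 to 4 are there at a start; the rules pass over those that are not, and their reading is None.
At some moment in a run one of pusher, offcut1, offcut2, offcut3, offcut4 may be knocked a few centimetres aside while the robot is not near it.
Once in a run the grip may slacken for a moment while it holds something.
It also fails if it takes over 210 s, if anything falls off the work surface, if the arm or the gripper's body presses on something with over 40 N, if the wrist force passes 120 N, or if a joint passes its speed limit or range.

### The arm

A 7-joint arm with a two-finger parallel gripper is mounted at the origin on the work surface. World frame = base frame: x ahead of the robot, y to its left, z up, the work surface at z = 0. Lengths are in m, angles in degrees, forces in N, time in s.
With the tool pointing down it reaches from about 0.425 to 0.875 m from the base axis. Payload 4.7 kg.
Tool frame: the origin (TCP) lies on the mounting face of the last link; the fingertips stand 173 mm ahead of it and the grasp point (between the pads) lies 155 mm ahead of it (ctrl.pinch_z is the distance from the TCP to the grasp point, in m); z points along the fingers, y is the line along which they close (so a half turn about z gives the same grasp; the last joint's range is limited). The gripper opens to 85 mm and grips with 20 to 120 N. Pads are 22 mm wide; open, the fingers measure 114 mm over their backs; the gripper's body (76 mm by 85 mm) begins 54 mm behind the grasp point. The pads swing forward as they close: fully open they stand 13 mm farther back than shut.
Start: joints at [67.386, 18.392, -4.016, 83.108, 1.295, 78.541, -3.26], TCP at [0.258, -0.596, 0.405] pointing down, gripper open.
Joint ranges: [-163.93, 163.93], [-17.29, 119.83], [-79.2, 71.16], [3.27, 140.29], [-89.18, 269.18], [5.43, 117.66], [-154.24, 154.24]. Speed limits (degrees/s): [147.25, 147.25, 180, 180, 180, 180, 180].

### API

Orientations are given as a 3x3 rotation matrix whose columns are the frame's x, y, z axes.
In Python, from workcell import ctrl, optics gives the robot as it stands (ctrl), with the cameras (optics).
- The arm moves only by the shell command python3 jog.py [FORCE], which reads ROWS from standard input. ROWS is a JSON object whose key "moves" holds a list of rows, 1 to 5 of them, each of 5 numbers: dx, dy, dz in a scale on which 1.0 is 1 m, then a turn about the tool's z in fractions of the full range, 1 being 180 degrees, then the finger opening in m; each row shifts and turns the commanded pose from where the row before left it, along the tool's axes as they then stand; what a row does not reach is not made up. A row lasts 1/8 s, in which the tool goes at most 0.0625 m and 10.7 degrees, less where a joint would pass 70% of its speed; a pose out of reach is approached as far as the arm can. The fingers move at their own pace and stop on an object; FORCE is the grip in N (left out, the last holds). Time passes only in rows, so rows that do not move let the fingers close. It prints the time, the measured TCP pose, the force, the opening and the grip force at its end. A shift or turn number past 1, either way, is cut back to 1. Input that does not fit is refused with a message, and nothing moves.
- ctrl.state(): the state, without advancing time (a new reading comes with each control period).
- optics.capture(name): name is "scene" or "side" or "wrist"; returns a dict with "pixels" (400x640x3 uint8, red, green, blue), "vfov" (degrees; the focal length in pixels is half the picture's height over the tangent of half this angle, whatever the lens; pixels are square), "cx", "cy" (the principal point, pixels), "R" (3x3) and "t" (3): a world point X has camera coordinates R X + t; the wrist camera has in their place "T_tool_cam" (4x4, takes a point from camera to tool coordinates, whose origin is the TCP and whose axes are the flange's). Camera axes: x right, y down, z forward; pixel columns grow to the right and rows downward; lengths in m; the calibration is good to about 2 mm. The wrist camera is an equidistant fisheye: a pixel r from the principal point sees the ray r / f radians off the axis. A picture is of the moment at which its call begins: read the wrist's pose just before it. There is no depth.
- ctrl.close_job(): hands the job in; it is judged then, once.
The state is a dict: "t": time; "joints": joint angles; "qd": joint speeds; "tau": joint torques, N m; "ee_pos": TCP position; "orientation": TCP orientation; "contact_force": force on the tool from outside, world axes, zero at the start; "moment": the same for the moment, N m; "opening": finger opening in m; "finger_force": force on a finger pad.
Only numpy, scipy, OpenCV 4.12 (cv2) and the standard library are available. Lean on these libraries where they do the work, as an engineer would, in place of code of your own. Each camera call takes 0.05 s, during which the arm holds its last target. There are 200 camera calls.

## Working session

There is one attempt and no reset: what is moved stays moved. The work goes in short steps, Python scripts to look and compute and a shell command to move; the robot and the scene stay as the last step left them, time stands still between calls to the robot, and variables do not carry over. Pictures are saved under pics/ and viewed, at most 14 in all, crops included, and the job is handed in when it is done.

```bash
ls; mkdir -p pics
cat > h.py <<'E'
import numpy as np, cv2
from workcell import ctrl, optics
def cap(n,f):
    s=ctrl.state(); c=optics.capture(n); cv2.imwrite('pics/'+f+'.png',c['pixels'][:,:,::-1])
    c['ee']=np.array(s['ee_pos']); c['Ro']=np.array(s['orientation'])
    d={k:v for k,v in c.items()}
    np.save('pics/'+f+'.npy',d,allow_pickle=True); return c
def load(f): return np.load('pics/'+f+'.npy',allow_pickle=True).item()
def ray(c,u,v):
    f=200/np.tan(np.radians(c['vfov'])/2); a=np.array([u-c['cx'],v-c['cy']])
    if 'T_tool_cam' in c:
        r=np.hypot(*a); th=r/f; d=np.array([*(a/max(r,1e-9)*np.sin(th)),np.cos(th)])
        T=np.array(c['T_tool_cam']); return c['ee']+c['Ro']@T[:3,3], c['Ro']@T[:3,:3]@d
    R=np.array(c['R']);t=np.array(c['t']); return -R.T@t, R.T@np.array([*(a/f),1])
def at(c,u,v,z):
    o,d=ray(c,u,v); return o+d*(z-o[2])/d[2]
def proj(c,X):
    f=200/np.tan(np.radians(c['vfov'])/2); X=np.array(X,float)
    if 'T_tool_cam' in c:
        T=np.array(c['T_tool_cam']); p=T[:3,:3].T@(c['Ro'].T@(X-c['ee'])-T[:3,3])
        r=np.hypot(p[0],p[1]); th=np.arctan2(r,p[2]); return np.array([c['cx'],c['cy']])+p[:2]/r*th*f
    p=np.array(c['R'])@X+np.array(c['t']); return np.array([c['cx'],c['cy']])+p[:2]/p[2]*f
E
python3 - <<'E'
from h import *
for n in('scene','side','wrist'):
    c=cap(n,n+'0'); print(n,c['vfov'],c['cx'],c['cy'],np.round(c['T_tool_cam'],3).tolist() if n=='wrist' else (-np.array(c['R']).T@c['t']).round(3))
s=ctrl.state();print(s['ee_pos'],s['orientation'],s['opening'])
E
```

```text
jog.py
pics
workcell.py
scene 44.128535685805154 331.2593271839823 194.80044208862458 [ 1.526 -0.422  1.088]
side 57.65864852048048 317.2132074907605 197.56093248261143 [0.32  0.788 0.99 ]
wrist 65.70646984690485 318.99947784887667 198.88097281273363 [[0.001, -0.962, -0.272, 0.07], [1.0, 0.001, 0.0, -0.0], [0.0, -0.272, 0.962, 0.03], [0.0, 0.0, 0.0, 1.0]]
[ 0.25830304 -0.59631199  0.4038884 ] [[ 9.17594415e-01  3.97517409e-01 -6.31706985e-04]
 [ 3.97517903e-01 -9.17593549e-01  1.26336225e-03]
 [-7.74417662e-05 -1.41036898e-03 -9.99999002e-01]] 0.08536943093655568
```

```bash
python3 -c "
import cv2
a=[cv2.imread('pics/%s0.png'%n) for n in('scene','side')]
cv2.imwrite('pics/m.png',cv2.resize(cv2.vconcat(a),(640,800))) 
cv2.imwrite('pics/s_big.png',cv2.resize(a[0],(800,500)));cv2.imwrite('pics/d_big.png',cv2.resize(a[1],(800,500)))"
```

```text
(no output)
```

View pics/s_big.png

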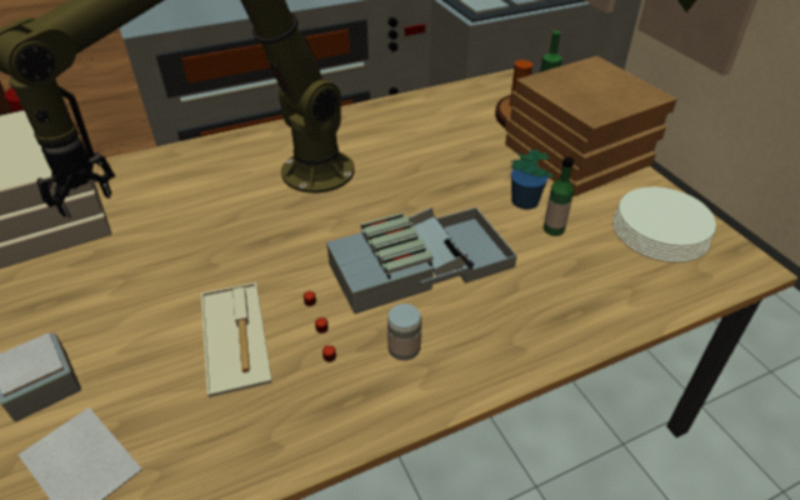

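View pics/d_big.png

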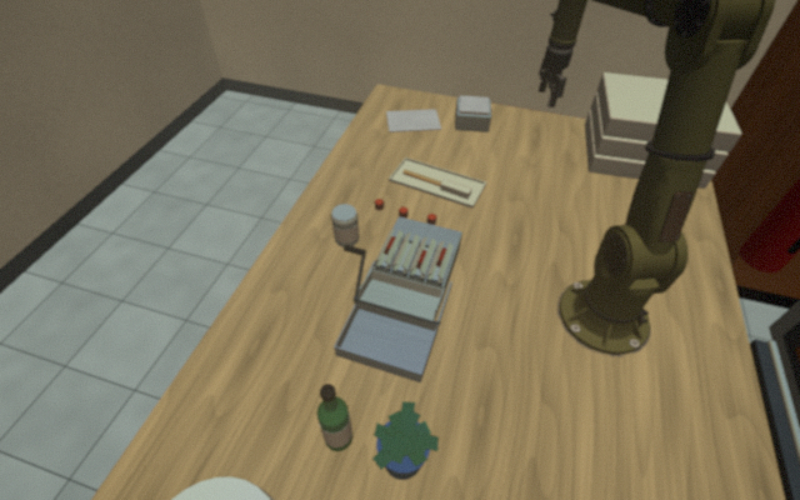

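The scene shows the pusher in its tool tray, three offcuts at (309,297), (321,324) and (329,353), and the feed head at about (400,250). The can stands near the lever. In the side view, red shows in the tube slots. I'll enlarge both.

```bash
python3 -c "
import cv2
a=cv2.imread('pics/side0.png')[120:310,255:405]; cv2.imwrite('pics/c1.png',cv2.resize(a,None,fx=3.15,fy=3.15,interpolation=cv2.INTER_CUBIC))
a=cv2.imread('pics/scene0.png')[160:320,155:420]; cv2.imwrite('pics/c2.png',cv2.resize(a,None,fx=3,fy=3,interpolation=cv2.INTER_CUBIC))"
```

```text
(no output)
```

View pics/c1.png

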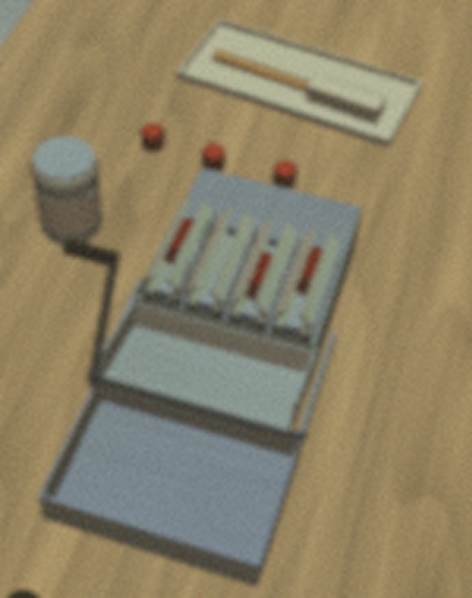

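View pics/c2.png

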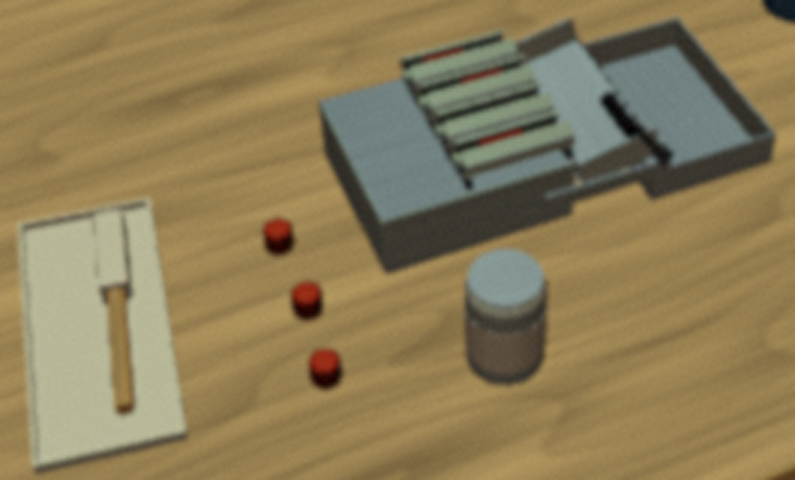

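Ends sit in tubes 1, 2 and 4, and tube 3 is empty. There are three offcuts. Next I fit the feed-head pose, and the tray and pusher poses roughly.

```bash
cat > fit.py <<'E'
from h import *
from scipy.optimize import least_squares
S=load('scene0');D=load('side0')
s=lambda u,v:(155+(u+.5)/3-.5,160+(v+.5)/3-.5)
d=lambda u,v:(255+(u+.5)/3.15-.5,120+(v+.5)/3.15-.5)
obs=[(S,s(321,102),(-95,-150,77)),(S,s(385,222),(95,-150,77)),(S,s(389,270),(95,-150,0)),(S,s(773,137),(107.5,282.5,42)),(S,s(678,20),(-107.5,282.5,42)),
(D,d(361,207),(-95,-150,77)),(D,d(203,168),(95,-150,77)),(D,d(258,570),(-107.5,282.5,42)),(D,d(44,502),(107.5,282.5,42))]
def W(p,X):
    c,n=np.cos(p[2]),np.sin(p[2]);X=np.array(X)/1000.
    return np.array([p[0]+c*X[0]-n*X[1],p[1]+n*X[0]+c*X[1],X[2]])
if __name__=='__main__':
    f=lambda p:np.concatenate([proj(c,W(p,X))-q for c,q,X in obs])
    r=least_squares(f,[.6,-.1,0]);print(r.x,np.degrees(r.x[2]));print(f(r.x).reshape(-1,2).round(1).tolist())
    np.save('fh.npy',r.x)
    for u,v in((278,228),(307,293),(325,359)):print('off',at(S,*s(u,v),.025).round(4))
    for u,v in((153,131),(213,152),(285,168)):print('offside',at(D,*d(u,v),.025).round(4))
    for n,z,a,b in(('tip',.018,s(123,403),d(217,56)),('junc',.018,s(116,288),d(308,86)),('hend',.032,s(111,209),d(383,98))):print(n,at(S,*a,z).round(4),at(D,*b,z).round(4))
    for n,a,b in(('t',s(20,225),d(222,22)),('t',s(150,200),d(420,80)),('t',s(36,468),d(180,75)),('t',s(186,435),d(388,141))):print(n,at(S,*a,.012).round(4),at(D,*b,.012).round(4))
    print('lever',W(r.x,(134,80,159)),'can',at(S,*s(505,365),0).round(3))
E
python3 fit.py
```

```text
[ 0.50124687  0.03888323 -0.02086717] -1.195600952769176
[[-0.8, -1.1], [-0.8, -0.6], [-0.7, 1.6], [1.4, -2.0], [0.1, -1.7], [0.3, 0.2], [-1.1, 0.1], [0.6, -0.2], [-1.9, -0.8]]
off [ 0.5116 -0.1946  0.025 ]
off [ 0.6039 -0.1968  0.025 ]
off [ 0.6856 -0.2082  0.025 ]
offside [ 0.6838 -0.21    0.025 ]
offside [ 0.6015 -0.1967  0.025 ]
offside [ 0.5104 -0.1967  0.025 ]
tip [ 0.6508 -0.3849  0.018 ] [ 0.6531 -0.3848  0.018 ]
junc [ 0.515  -0.3576  0.018 ] [ 0.5218 -0.3623  0.018 ]
hend [ 0.4236 -0.3375  0.032 ] [ 0.4221 -0.3524  0.032 ]
t [ 0.3866 -0.4232  0.012 ] [ 0.6702 -0.4661  0.012 ]
t [ 0.4067 -0.297   0.012 ] [ 0.3846 -0.4273  0.012 ]
t [ 0.6818 -0.4687  0.012 ] [ 0.6903 -0.3386  0.012 ]
t [ 0.703  -0.3437  0.012 ] [ 0.402 -0.297  0.012]
lever [0.63688695 0.11606982 0.159     ] can [ 0.743 -0.055  0.   ]
```

```bash
cat > plan.py <<'E'
import sys
from h import *
# plan.py x y z yaw : grasp-point target (m, deg) ; or feed coords with leading 'f' (mm, yaw rel. feed y)
def plan(x,y,z,yaw):
    s=ctrl.state();R=np.array(s['orientation']);g=np.array(s['ee_pos'])+R[:,2]*ctrl.pinch_z
    d=R.T@(np.array([x,y,z])-g);cur=np.degrees(np.arctan2(R[1,0],R[0,0]));t=(cur-yaw+180)%360-180
    print('t %.1f g'%s['t'],g.round(4),'yaw %.1f'%cur,'open %.3f'%s['opening'],'| shift',d.round(4),'turn %.1f'%t,'j7 %.0f'%s['joints'][6],'F',np.round(s['contact_force'],1))
a=sys.argv[1:]
if a[0]=='f':
    from fit import W
    p=np.load('fh.npy');X=W(p,[float(v) for v in a[1:4]]);plan(*X,np.degrees(p[2])+90+float(a[4]) if len(a)>4 else np.degrees(p[2])+90)
else: plan(*map(float,a))
E
python3 plan.py .479 -.356 .16 -9.5
```

```text
t 0.1 g [ 0.2582 -0.5961  0.2492] yaw 23.4 open 0.085 | shift [ 0.2981 -0.1324  0.0894] turn 32.9 j7 -3 F [ 0.1 -1.1  0.2]
```

The manual's scale: turns go in shares of 180 degrees. Converting my numbers, 10 degrees / 180 = 0.0556.

```bash
echo '{"moves":[[0.05, -0.022, 0.005, 0, 0.085], [0.05, -0.022, 0.005, 0, 0.085], [0.05, -0.022, 0.01, 0, 0.085], [0.05, -0.022, 0.01, 0, 0.085], [0.05, -0.022, 0.01, 0, 0.085]]}' | python3 jog.py | tail -3; echo '{"moves":[[0.048, -0.022, 0.05, 0, 0.085], [0, 0, 0, 0.0556, 0.085], [0, 0, 0, 0.0556, 0.085], [0, 0, 0, 0.0556, 0.085], [0, 0, 0, 0.0167, 0.085]]}' | python3 jog.py|tail -3
python3 plan.py .479 -.356 .15 -9.5
python3 - <<'E'
from h import *
c=cap('wrist','w1');cv2.imwrite('pics/w1b.png',cv2.resize(c['pixels'][:,:,::-1],(800,500)))
E
```

```text
contact_force: [-0.5, 0.6, 0.3]
opening: 0.0849
finger_force: 0.0
contact_force: [0.9, 0.1, -0.0]
opening: 0.0849
finger_force: 0.0
t 1.4 g [ 0.4742 -0.3622  0.1666] yaw -9.7 open 0.085 | shift [ 0.0037 -0.0069  0.0166] turn -0.2 j7 -67 F [ 0.9  0.1 -0. ]
```

View pics/w1b.png

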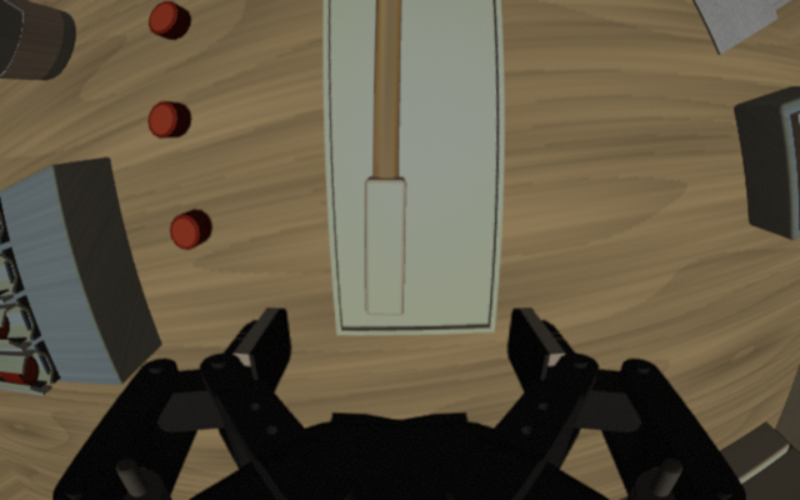

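The wrist view shows the pusher handle with corners near (368,180), (404,180), (405,314) and (366,314). The offcuts are at (187,230), (166,119) and (166,20).

Run:
```python
from h import *
c=load('w1'); k=lambda u,v:(u*.8,v*.8)
a=at(c,*k(386,180),.032);b=at(c,*k(385.5,314),.032);r=at(c,*k(388,5),.018)
d=a-b;print(a,b,np.linalg.norm(d),np.degrees(np.arctan2(d[1],d[0])),r,np.degrees(np.arctan2(*(r-b)[1::-1])))
d/=np.linalg.norm(d);print('org',a-.035*d,b+.065*d)
for u,v in((187,231),(165,120),(165,21)):print(at(c,*k(u,v),.025).round(4))
```

```text
[ 0.51870472 -0.3606536   0.032     ] [ 0.42218024 -0.34292038  0.032     ] 0.098139912899215 -10.410140557441883 [ 0.64339704 -0.3829001   0.018     ] -10.244284174761288
org [ 0.48428084 -0.35432933  0.032     ] [ 0.48611031 -0.35466544  0.032     ]
[ 0.5103 -0.1989  0.025 ]
[ 0.5998 -0.2006  0.025 ]
[ 0.6808 -0.2119  0.025 ]
```

To row units: 0.6 degrees / 180 = 0.0033.

```bash
python3 plan.py .485 -.3545 .027 -10.3
echo '{"moves":[[0.01, -0.008, 0.03, 0, 0.085], [0, 0, 0.04, 0.0033, 0.085], [0, 0, 0.04, 0, 0.085], [0, 0, 0, 0, 0.085]]}' | python3 jog.py |tail -1
python3 plan.py .485 -.3545 .027 -10.3
```

```text
t 1.4 g [ 0.4742 -0.3622  0.1667] yaw -9.8 open 0.085 | shift [ 0.0094 -0.0094  0.1397] turn 0.5 j7 -67 F [ 0.8 -0.9  0.6]
finger_force: 0.0
t 1.9 g [ 0.483  -0.3544  0.0535] yaw -10.1 open 0.085 | shift [ 0.0022 -0.0002  0.0265] turn 0.2 j7 -70 F [-0.5  0.2  0.7]
```

To row units: 0.2 degrees / 180 = 0.0011.

```bash
echo '{"moves":[[0.002, 0, 0.026, 0.0011, 0.085], [0, 0, 0, 0, 0.085], [0, 0, 0, 0, 0.02], [0, 0, 0, 0, 0.02], [0, 0, 0, 0, 0.02]]}' | python3 jog.py 60 |tail -3
echo '{"moves":[[0, 0, 0, 0, 0.02], [0, 0, 0, 0, 0.02], [0, 0, 0, 0, 0.02]]}' | python3 jog.py |tail -4
python3 plan.py .485 -.3545 .12 -10.3
```

```text
contact_force: [0.8, 6.4, 2.4]
opening: 0.0318
finger_force: 1.4
orientation: [[0.984, -0.18, 0.001], [-0.18, -0.984, -0.001], [0.002, 0.001, -1.0]]
contact_force: [-0.6, 0.4, 6.1]
opening: 0.0266
finger_force: 60.8
t 3.0 g [ 0.4882 -0.357   0.0322] yaw -10.4 open 0.027 | shift [-0.0035 -0.0018 -0.0878] turn -0.1 j7 -71 F [-0.6  0.4  6.1]
```

```bash
echo '{"moves":[[0, 0, -0.05, 0, 0.02], [0, 0, -0.05, 0, 0.02], [0, 0, 0, 0, 0.02]]}' | python3 jog.py |tail -4
python3 plan.py f 70.5 -280 109
python3 - <<'E'
from h import *
c=cap('wrist','w2');cv2.imwrite('pics/w2b.png',cv2.resize(c['pixels'][:,:,::-1],(800,500)))
E
```

```text
orientation: [[0.984, -0.18, 0.007], [-0.18, -0.984, -0.005], [0.007, 0.004, -1.0]]
contact_force: [1.0, 0.0, -1.1]
opening: 0.0268
finger_force: 60.0
t 3.3 g [ 0.4899 -0.3581  0.1355] yaw -10.4 open 0.027 | shift [ 0.0537 -0.1275  0.0264] turn -99.2 j7 -69 F [ 1.   0.  -1.1]
```

View pics/w2b.png

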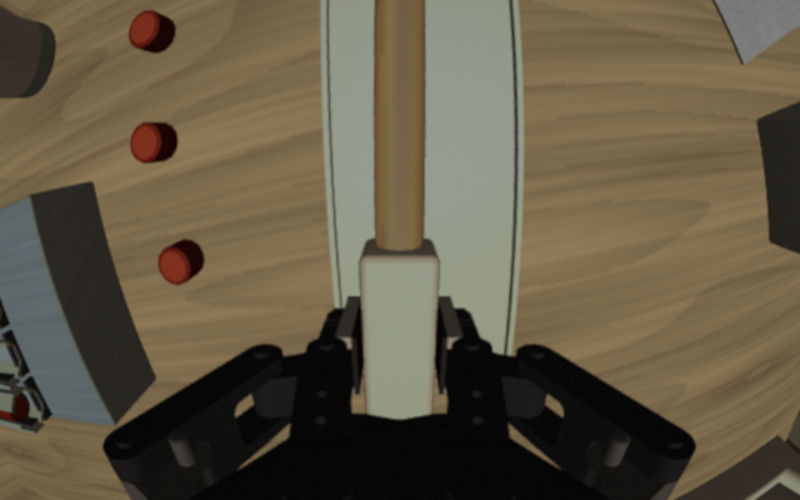

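Run:
```python
from h import *
from scipy.optimize import brentq
c=load('w2');k=lambda u,v:(u*.8,v*.8)
def z(u1,u2,v,w):
    f=lambda z:np.linalg.norm(at(c,*k(u1,v),z)-at(c,*k(u2,v),z))-w
    zz=brentq(f,.0,.25);m=at(c,*k((u1+u2)/2,v),zz);return (c['Ro'].T@(m-c['ee'])).round(4)
print(z(361,438.5,258,.028),z(376,424,235,.018),z(375.5,424.5,100,.018),z(375,424.5,5,.018))
o=c['ee']+.175*c['Ro'][:,2]
for x in(.03,.035,.04):
  for h in(-.01,0,.01):  # top front edge relative to grasp pt, tool z
    print(x,h,proj(c,c['ee']+c['Ro']@np.array([x,0,.155+h]))/.8)
```

```text
[ 2.820e-02 -1.000e-04  1.628e-01] [0.0348 0.     0.1705] [ 0.0851 -0.      0.1744] [ 1.214e-01 -1.000e-04  1.706e-01]
0.03 -0.01 [400.03050774 269.15585317]
0.03 0 [399.95388275 259.64438432]
0.03 0.01 [399.88726677 251.42025539]
0.035 -0.01 [400.05978249 253.9325736 ]
0.035 0 [399.97943921 245.43378965]
0.035 0.01 [399.90986668 238.10871257]
0.04 -0.01 [400.08834807 238.34449416]
0.04 0 [400.00438586 230.93163458]
0.04 0.01 [399.93194255 224.56086144]
```

To row units: -10 degrees / 180 = -0.0556.

```bash
echo '{"moves":[[0, 0, 0, -0.0556, 0.02], [0, 0, 0, -0.0556, 0.02], [0, 0, 0, -0.0556, 0.02], [0, 0, 0, -0.0556, 0.02], [0, 0, 0, -0.0556, 0.02]]}' | python3 jog.py |tail -2;echo '{"moves":[[0, 0, 0, -0.0556, 0.02], [0, 0, 0, -0.0556, 0.02], [0, 0, 0, -0.0556, 0.02], [0, 0, 0, -0.0556, 0.02], [0, 0, 0, -0.05, 0.02]]}' | python3 jog.py |tail -2
python3 plan.py f 70.5 -262 114
```

```text
opening: 0.0268
finger_force: 59.9
opening: 0.0269
finger_force: 59.9
t 4.6 g [ 0.486  -0.3555  0.1282] yaw 88.9 open 0.027 | shift [0.1324 0.0778 0.0143] turn 0.1 j7 26 F [-0.3  1.8 -1.6]
```

```bash
echo '{"moves":[[0.044, 0.026, 0.005, 0, 0.02], [0.044, 0.026, 0.005, 0, 0.02], [0.044, 0.026, 0.004, 0, 0.02], [0, 0, 0, 0, 0.02], [0, 0, 0, 0, 0.02]]}' | python3 jog.py |tail -2
python3 plan.py f 70.5 -262 114
python3 - <<'E'
from h import *
a=cap('wrist','w3');b=cap('side','d3');c=cap('scene','s3')
A=cv2.resize(a['pixels'][:260,120:520],(800,520))[:,:,::-1];cv2.imwrite('pics/w3b.png',A)
S=cv2.resize(c['pixels'][180:280,220:353],(400,300),interpolation=2);D=cv2.resize(b['pixels'][125:225,290:423],(400,300),interpolation=2)
cv2.imwrite('pics/x3.png',np.hstack([S,D])[:,:,::-1])
E
```

```text
opening: 0.0269
finger_force: 59.8
t 5.2 g [ 0.5672 -0.2263  0.1149] yaw 88.7 open 0.027 | shift [ 0.0017 -0.001   0.0009] turn -0.1 j7 10 F [-0.4  0.3 -2.1]
```

View pics/w3b.png

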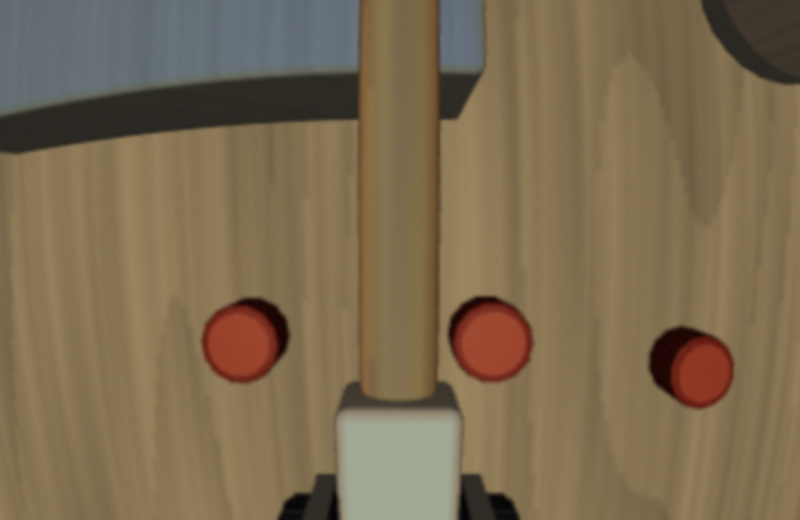

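The rod runs straight ahead over the deck. The deck's right front corner is at crop (485,72), so I can check the feed-head fit against it.

Run:
```python
from h import *
from fit import W
c=load('w3');p=np.load('fh.npy');k=lambda u,v:(120+u/2,v/2)
print(at(c,*k(486,72),.077),W(p,(95,-150,77)));print(at(c,*k(10,115),.077),W(p,(-80,-150,77)))
tip=c['ee']+c['Ro']@[.172,0,.170];print('tip',tip,W(p,(69,-90,100)))
for n,o,u0,v0 in(('s3',0,220,180),('d3',1,290,125)):
  q=load(n)
  for nm,X in(('tip',tip),('mouth4',W(p,(69,-60,100))),('far4top',W(p,(69,55,119)))):print(n,nm,(proj(q,X)-[u0,v0])*3+[400*o,0])
```

```text
[ 0.59299289 -0.11508612  0.077     ] [ 0.59309634 -0.11306635  0.077     ]
[ 0.45446683 -0.11290304  0.077     ] [ 0.41813444 -0.10941486  0.077     ]
tip [ 0.57120239 -0.05431483  0.09974202] [ 0.56835394 -0.05253691  0.1       ]
s3 tip [234.27831943 108.89385878]
s3 mouth4 [263.74915881  97.58590999]
s3 far4top [371.69431826  51.00094031]
d3 tip [487.13884862 168.05779465]
d3 mouth4 [480.65006705 187.42871091]
d3 far4top [445.56572493 250.05140871]
```

View pics/x3.png

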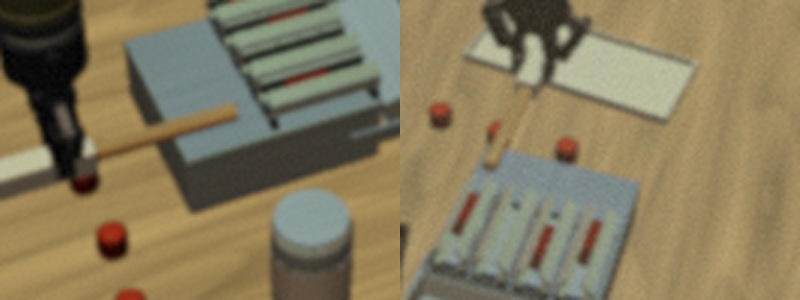

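```bash
echo '{"moves":[[0.02, -0.0015, 0, 0, 0.02], [0.02, 0, 0, 0, 0.02], [0.01, 0, 0, 0, 0.02], [0, 0, 0, 0, 0.02]]}' | python3 jog.py |tail -3
python3 plan.py f 70 -110 114
echo '{"moves":[[0.02, 0, 0, 0, 0.02], [0.02, 0, 0, 0, 0.02], [0.02, 0, 0, 0, 0.02], [0.02, 0, 0, 0, 0.02], [0, 0, 0, 0, 0.02]]}' | python3 jog.py |tail -3
python3 plan.py f 70 -110 114
```

```text
contact_force: [0.1, -0.0, -1.2]
opening: 0.0268
finger_force: 59.9
t 5.9 g [ 0.5687 -0.175   0.1174] yaw 88.8 open 0.027 | shift [ 0.1025 -0.0019  0.0033] turn -0.0 j7 5 F [ 0.1 -0.  -1.2]
contact_force: [0.0, -6.9, -0.8]
opening: 0.0268
finger_force: 60.0
t 6.5 g [ 0.5703 -0.1005  0.1176] yaw 88.5 open 0.027 | shift [ 0.028  -0.0021  0.0034] turn -0.3 j7 -3 F [ 0.  -6.9 -0.8]
```

```bash
echo '{"moves":[[0.015, -0.001, 0.002, 0, 0.02], [0.015, -0.001, 0.001, 0, 0.02], [0.005, 0, 0, 0, 0.02], [0, 0, 0, 0, 0.02], [0, 0, 0, 0, 0.02]]}' | python3 jog.py |tail -3
python3 plan.py f 70 -110 114
python3 - <<'E'
from h import *
from fit import W
b=cap('side','d4');D=cv2.resize(b['pixels'][135:235,290:423],(798,600),interpolation=2);cv2.imwrite('pics/x4.png',D[:,:,::-1])
E
```

```text
contact_force: [0.5, -1.5, 0.4]
opening: 0.0266
finger_force: 60.2
t 7.2 g [ 0.5693 -0.0619  0.1141] yaw 88.6 open 0.027 | shift [-0.0106 -0.0001  0.0002] turn -0.2 j7 -6 F [ 0.5 -1.5  0.4]
```

View pics/x4.png

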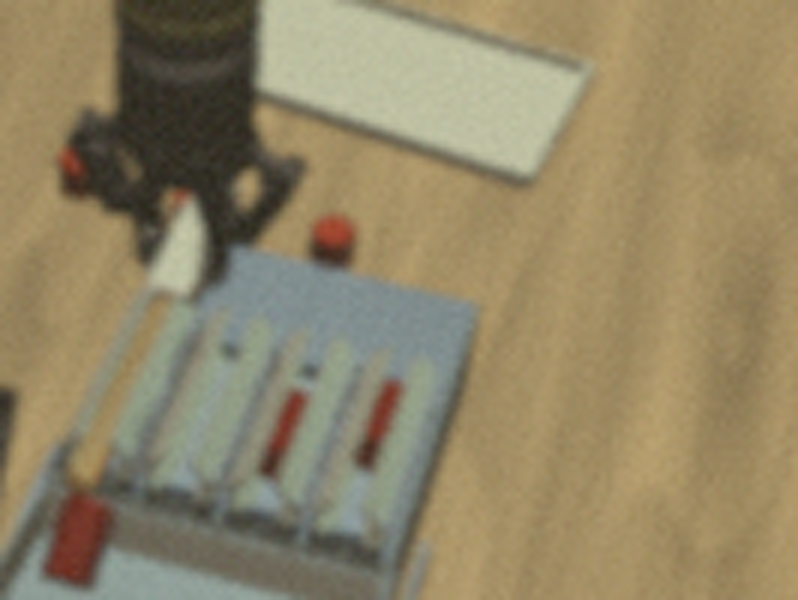

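End 4 lies in the tip tray and the rod tip is just past the far mouth. I back out and go across to tube 2.

```bash
echo '{"moves":[[-0.04, 0, 0, 0, 0.02], [-0.04, 0, 0, 0, 0.02], [-0.04, 0, 0, 0, 0.02], [-0.04, 0, 0, 0, 0.02], [-0.01, 0, 0, 0, 0.02]]}' | python3 jog.py |tail -3
python3 plan.py f -22 -262 114
echo '{"moves":[[0, -0.031, 0, 0, 0.02], [0, -0.031, 0, 0, 0.02], [0, -0.031, 0, 0, 0.02], [0, 0, 0, 0, 0.02]]}' | python3 jog.py |tail -3
python3 plan.py f -22 -262 114
```

```text
contact_force: [0.5, 0.8, -1.4]
opening: 0.0267
finger_force: 65.1
t 7.8 g [ 0.5636 -0.2355  0.1132] yaw 88.3 open 0.027 | shift [ 0.0102 -0.0902 -0.0007] turn -0.5 j7 10 F [ 0.5  0.8 -1.4]
contact_force: [0.3, 0.3, -2.0]
opening: 0.0264
finger_force: 65.3
t 8.3 g [ 0.4697 -0.2286  0.1134] yaw 88.6 open 0.026 | shift [ 0.0061  0.0039 -0.0006] turn -0.2 j7 16 F [ 0.3  0.3 -2. ]
```

To row units: -0.2 degrees / 180 = -0.0011.

```bash
echo '{"moves":[[0.006, 0.004, 0, -0.0011, 0.02], [0, 0, 0, 0, 0.02], [0, 0, 0, 0, 0.02]]}' | python3 jog.py |tail -3
python3 plan.py f -22 -262 114
python3 - <<'E'
from h import *
a=load('w3')['pixels'];b=cap('wrist','w5')['pixels']
cv2.imwrite('pics/w5b.png',np.hstack([cv2.resize(x[0:340,220:420],(400,600)) for x in(a,b)])[:,:,::-1])
E
```

```text
contact_force: [0.0, 0.5, -1.7]
opening: 0.0263
finger_force: 65.3
t 8.7 g [ 0.477  -0.2227  0.114 ] yaw 88.9 open 0.026 | shift [-0.     -0.0032 -0.    ] turn 0.1 j7 16 F [ 0.   0.5 -1.7]
```

View pics/w5b.png

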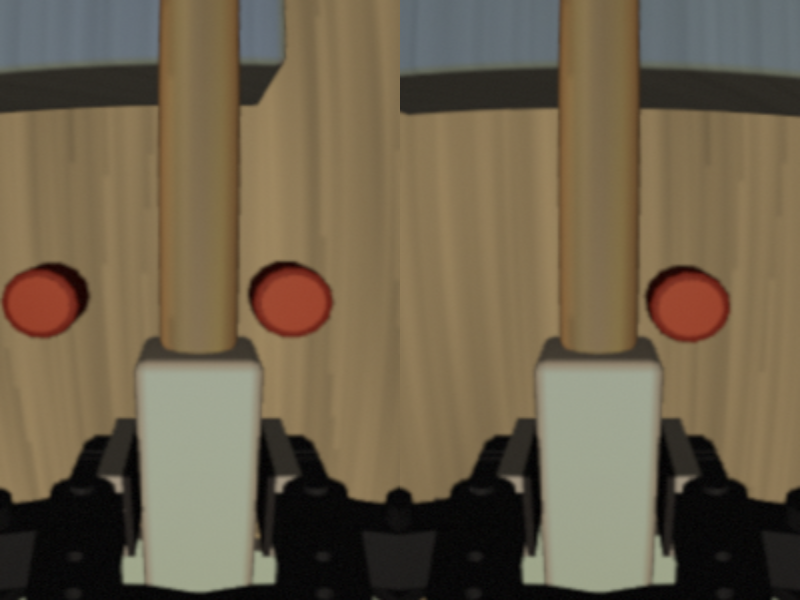

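The pusher has not moved in the grip. Pushing through tube 2.

```bash
echo '{"moves":[[0.01, -0.002, 0, 0, 0.02], [0.01, -0.001, 0, 0, 0.02], [0, 0, 0, 0, 0.02]]}' | python3 jog.py |tail -3
python3 plan.py f -22 -100 114
echo '{"moves":[[0.02, 0, 0, 0, 0.02], [0.02, 0, 0, 0, 0.02], [0.02, 0, 0, 0, 0.02], [0.02, 0, 0, 0, 0.02], [0, 0, 0, 0, 0.02]]}' | python3 jog.py |tail -3
python3 plan.py f -22 -100 114
```

```text
contact_force: [-0.1, -0.4, -1.3]
opening: 0.0265
finger_force: 65.3
t 9.1 g [ 0.4737 -0.2017  0.1141] yaw 88.9 open 0.027 | shift [1.411e-01 9.000e-04 1.000e-04] turn 0.1 j7 14 F [-0.1 -0.4 -1.3]
contact_force: [-0.1, -7.3, -1.2]
opening: 0.0266
finger_force: 65.4
t 9.8 g [ 0.4755 -0.1249  0.1148] yaw 88.9 open 0.027 | shift [0.0643 0.0004 0.0005] turn 0.1 j7 6 F [-0.1 -7.3 -1.2]
```

```bash
echo '{"moves":[[0.02, 0, 0, 0, 0.02], [0.02, 0, 0, 0, 0.02], [0.02, 0, 0, 0, 0.02], [0.007, 0, 0, 0, 0.02], [0, 0, 0, 0, 0.02]]}' | python3 jog.py |tail -3
python3 plan.py f -22 -100 114
python3 - <<'E'
from h import *
b=cap('side','d6')
E
echo '{"moves":[[-0.04, 0, 0, 0, 0.02], [-0.04, 0, 0, 0, 0.02], [-0.04, 0, 0, 0, 0.02], [-0.04, 0, 0, 0, 0.02], [0, 0, 0, 0, 0.02]]}' | python3 jog.py |tail -3
python3 plan.py f -68 -262 114
echo '{"moves":[[0, -0.023, 0, 0, 0.02], [0, -0.023, 0, 0, 0.02], [0, 0, 0, 0, 0.02]]}' | python3 jog.py |tail -3
python3 plan.py f -68 -262 114
```

```text
contact_force: [-0.4, 0.3, -1.6]
opening: 0.0264
finger_force: 65.4
t 10.4 g [ 0.4766 -0.0556  0.1141] yaw 88.9 open 0.026 | shift [-0.005   0.0007  0.0001] turn 0.1 j7 -1 F [-0.4  0.3 -1.6]
contact_force: [1.1, 0.4, -2.6]
opening: 0.0266
finger_force: 65.3
t 11.1 g [ 0.4723 -0.2206  0.1137] yaw 88.4 open 0.027 | shift [-0.0022 -0.0445 -0.0003] turn -0.4 j7 15 F [ 1.1  0.4 -2.6]
contact_force: [0.3, 1.1, -2.1]
opening: 0.0268
finger_force: 65.4
t 11.4 g [ 0.426  -0.2149  0.1137] yaw 88.8 open 0.027 | shift [-0.0067  0.002  -0.0003] turn -0.0 j7 20 F [ 0.3  1.1 -2.1]
```

```bash
echo '{"moves":[[0.013, 0.002, 0, 0, 0.02], [0, 0, 0, 0, 0.02]]}' | python3 jog.py |tail -3
python3 plan.py f -68 -100 114
echo '{"moves":[[0.02, 0, 0, 0, 0.02], [0.02, 0, 0, 0, 0.02], [0.02, 0, 0, 0, 0.02], [0.02, 0, 0, 0, 0.02], [0, 0, 0, 0, 0.02]]}' | python3 jog.py |tail -3
python3 plan.py f -68 -100 114
```

```text
contact_force: [-0.4, 0.3, -2.0]
opening: 0.0264
finger_force: 65.4
t 11.7 g [ 0.431  -0.2003  0.1142] yaw 89.0 open 0.026 | shift [ 0.1406 -0.0023  0.0003] turn 0.2 j7 18 F [-0.4  0.3 -2. ]
contact_force: [0.2, -6.6, -1.2]
opening: 0.0268
finger_force: 65.4
t 12.3 g [ 0.432  -0.1233  0.1149] yaw 88.9 open 0.027 | shift [ 0.0636 -0.0021  0.0006] turn 0.1 j7 10 F [ 0.2 -6.6 -1.2]
```

```bash
echo '{"moves":[[0.02, -0.001, 0, 0, 0.02], [0.02, -0.001, 0, 0, 0.02], [0.02, 0, 0, 0, 0.02], [0.005, 0, 0, 0, 0.02], [0, 0, 0, 0, 0.02]]}' | python3 jog.py |tail -3
python3 plan.py f -68 -100 114
python3 - <<'E'
from h import *
b=cap('side','d7');s=cap('scene','s7')
D=cv2.resize(b['pixels'][145:275,280:410],(400,400),interpolation=2);S=cv2.resize(s['pixels'][140:270,250:380],(400,400),interpolation=2);cv2.imwrite('pics/x7.png',np.hstack([D,S])[:,:,::-1])
E
```

```text
contact_force: [0.3, 0.3, -1.6]
opening: 0.0264
finger_force: 65.4
t 12.9 g [ 0.4305 -0.0567  0.114 ] yaw 88.9 open 0.026 | shift [-0.003   0.0008 -0.    ] turn 0.1 j7 3 F [ 0.3  0.3 -1.6]
```

View pics/x7.png

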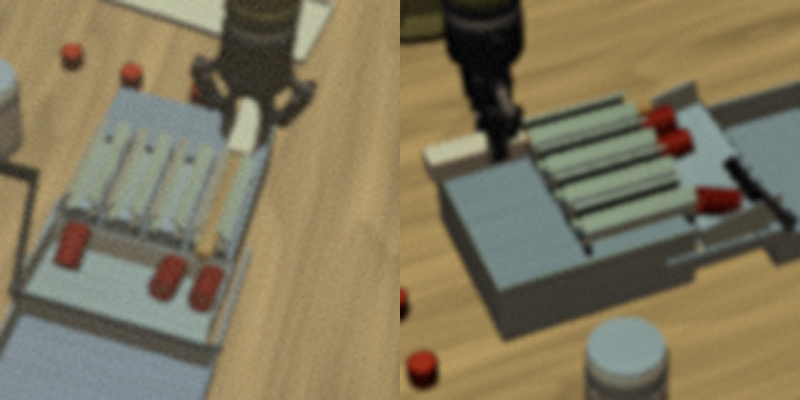

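All three ends lie in the tip tray and the tubes are empty. The pusher goes back to the tool tray.

To row units: 10 degrees / 180 = 0.0556.

```bash
echo '{"moves":[[-0.04, 0, 0, 0, 0.02], [-0.04, 0, 0, 0, 0.02], [-0.04, 0, 0, 0, 0.02], [-0.04, 0, 0, 0, 0.02], [-0.02, 0, -0.015, 0, 0.02]]}' | python3 jog.py |tail -1
python3 plan.py .487 -.357 .13 -10
echo '{"moves":[[-0.03, 0.01, 0, 0, 0.02], [-0.03, 0.01, 0, 0, 0.02], [-0.03, 0.01, 0, 0, 0.02], [-0.03, 0.015, 0, 0, 0.02], [0, 0, 0, 0, 0.02]]}' | python3 jog.py |tail -1
echo '{"moves":[[0, 0, 0, 0.0556, 0.02], [0, 0, 0, 0.0556, 0.02], [0, 0, 0, 0.0556, 0.02], [0, 0, 0, 0.0556, 0.02], [0, 0, 0, 0.0556, 0.02]]}' | python3 jog.py |tail -1
echo '{"moves":[[0, 0, 0, 0.0556, 0.02], [0, 0, 0, 0.0556, 0.02], [0, 0, 0, 0.0556, 0.02], [0, 0, 0, 0.0556, 0.02], [0, 0, 0, 0.05, 0.02]]}' | python3 jog.py |tail -3
python3 plan.py .487 -.357 .034 -10
```

```text
finger_force: 65.3
t 13.7 g [ 0.4251 -0.24    0.1279] yaw 88.6 open 0.027 | shift [-0.1154  0.0648 -0.0024] turn 98.6 j7 22 F [-0.6  0.9 -2.3]
finger_force: 65.3
finger_force: 65.3
contact_force: [-0.2, 0.2, -1.0]
opening: 0.0267
finger_force: 65.3
t 15.5 g [ 0.4688 -0.3575  0.1286] yaw -10.5 open 0.027 | shift [ 0.0179 -0.0037  0.0946] turn -0.5 j7 -68 F [-0.2  0.2 -1. ]
```

```bash
echo '{"moves":[[0.009, -0.002, 0.03, 0, 0.02], [0.009, -0.002, 0.03, 0, 0.02], [0, 0, 0.025, 0, 0.02], [0, 0, 0, 0, 0.02], [0, 0, 0, 0, 0.02]]}' | python3 jog.py |tail -3
python3 plan.py .487 -.357 .0325 -10
```

```text
contact_force: [0.1, -0.4, -1.3]
opening: 0.0268
finger_force: 65.3
t 16.1 g [ 0.4881 -0.3576  0.0449] yaw -10.2 open 0.027 | shift [-0.0012 -0.0004  0.0124] turn -0.2 j7 -70 F [ 0.1 -0.4 -1.3]
```

```bash
echo '{"moves":[[0, 0, 0.006, 0, 0.02], [0, 0, 0.004, 0, 0.02], [0, 0, 0.001, 0, 0.02], [0, 0, 0, 0, 0.02], [0, 0, 0, 0, 0.02]]}' | python3 jog.py |tail -3
python3 plan.py .487 -.357 .0325 -10
```

```text
contact_force: [-0.6, -0.3, -2.0]
opening: 0.0264
finger_force: 65.3
t 16.8 g [ 0.488  -0.3574  0.0332] yaw -10.2 open 0.026 | shift [-0.0011 -0.0002  0.0007] turn -0.2 j7 -70 F [-0.6 -0.3 -2. ]
```

```bash
echo '{"moves":[[0, 0, 0.001, 0, 0.02], [0, 0, 0, 0, 0.06], [0, 0, 0, 0, 0.06], [0, 0, 0, 0, 0.06], [0, 0, 0, 0, 0.06]]}' | python3 jog.py |tail -3
echo '{"moves":[[0, 0, -0.05, 0, 0.06], [0, 0, -0.05, 0, 0.06], [0, 0, -0.05, 0, 0.06], [0, 0, -0.06, 0, 0.06], [0, 0, 0, 0, 0.06]]}' | python3 jog.py |tail -3
python3 plan.py .6369 -.02 .2 88.8
python3 - <<'E'
from h import *
c=cap('wrist','w8');cv2.imwrite('pics/w8b.png',cv2.resize(c['pixels'][:,:,::-1],(800,500)))
E
```

```text
contact_force: [-0.8, -0.1, 0.4]
opening: 0.0602
finger_force: 0.0
contact_force: [0.2, -0.2, 0.0]
opening: 0.0599
finger_force: 0.0
t 18.0 g [ 0.4905 -0.3589  0.2485] yaw -10.2 open 0.060 | shift [ 0.0837 -0.3597  0.0476] turn -99.0 j7 -68 F [ 0.2 -0.2  0. ]
```

View pics/w8b.png

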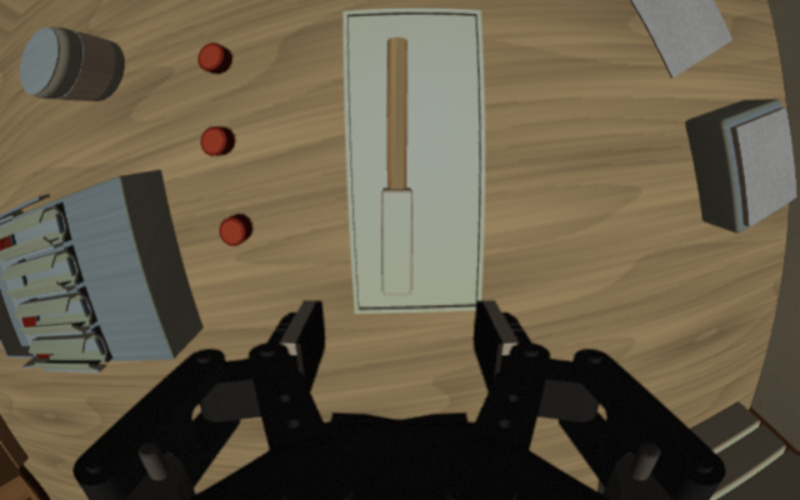

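The pusher lies in the tool tray and the offcuts have not moved. Lever next.

To row units: -10 degrees / 180 = -0.0556.

```bash
echo '{"moves":[[0, 0, 0, -0.0556, 0], [0, 0, 0, -0.0556, 0], [0, 0, 0, -0.0556, 0], [0, 0, 0, -0.0556, 0], [0, 0, 0, -0.0556, 0]]}' | python3 jog.py |tail -1
echo '{"moves":[[0, 0, 0, -0.0556, 0], [0, 0, 0, -0.0556, 0], [0, 0, 0, -0.0556, 0], [0, 0, 0, -0.0556, 0], [0, 0, 0, -0.05, 0]]}' | python3 jog.py |tail -1
echo '{"moves":[[0.05, 0.018, 0, 0, 0], [0.05, 0.018, 0, 0, 0], [0.05, 0.018, 0, 0, 0], [0.05, 0.018, 0, 0, 0], [0.05, 0.018, 0, 0, 0]]}' | python3 jog.py |tail -1
echo '{"moves":[[0.05, 0.018, 0, 0, 0], [0.05, 0.018, 0, 0, 0], [0.05, 0.018, 0, 0, 0], [0, 0, 0, 0, 0], [0, 0, 0, 0, 0]]}' | python3 jog.py |tail -3
python3 plan.py f 134 35 163
```

```text
finger_force: 0.0
finger_force: 0.0
finger_force: 0.0
contact_force: [-0.4, -0.3, -0.2]
opening: 0.0001
finger_force: 0.0
t 20.6 g [0.6393 0.0391 0.2402] yaw 88.8 open 0.000 | shift [ 0.032  -0.0038  0.0772] turn 0.0 j7 -15 F [-0.4 -0.3 -0.2]
```

```bash
echo '{"moves":[[0.015, -0.002, 0.02, 0, 0], [0.015, -0.002, 0.03, 0, 0], [0, 0, 0.027, 0, 0], [0, 0, 0, 0, 0], [0, 0, 0, 0, 0]]}' | python3 jog.py |tail -3
python3 plan.py f 134 61 163
echo '{"moves":[[0.013, 0, 0, 0, 0], [0.013, 0, 0, 0, 0], [0.013, 0, 0, 0, 0], [0, 0, 0, 0, 0], [0, 0, 0, 0, 0]]}' | python3 jog.py |tail -3
python3 plan.py f 134 206 163
```

```text
contact_force: [-0.3, -0.5, 0.0]
opening: 0.0
finger_force: 0.0
t 21.2 g [0.6368 0.0692 0.1654] yaw 88.8 open 0.000 | shift [ 0.0279 -0.001   0.0024] turn -0.0 j7 -20 F [-0.3 -0.5  0. ]
contact_force: [1.3, -5.9, 3.7]
opening: 0.0
finger_force: 2.9
t 21.8 g [0.639  0.1069 0.1667] yaw 88.7 open 0.000 | shift [ 0.1351 -0.0024  0.0032] turn -0.1 j7 -23 F [ 1.3 -5.9  3.7]
```

Contact at 6 N. Swinging it over.

```bash
echo '{"moves":[[0.025, 0, 0, 0, 0], [0.025, 0, 0, 0, 0], [0.025, 0, 0, 0, 0], [0.025, 0, 0, 0, 0], [0.02, 0, 0, 0, 0]]}' | python3 jog.py |tail -3
python3 plan.py f 134 206 163
echo '{"moves":[[0.01, 0, 0, 0, 0], [0.004, 0, 0, 0, 0], [0, 0, 0, 0, 0], [0, 0, 0, 0, 0]]}' | python3 jog.py |tail -3
python3 plan.py f 134 206 163
```

```text
contact_force: [0.4, -10.7, -7.4]
opening: -0.0
finger_force: 5.5
t 22.4 g [0.6398 0.2243 0.1628] yaw 88.7 open -0.000 | shift [ 0.0177 -0.0007 -0.0004] turn -0.1 j7 -35 F [  0.4 -10.7  -7.4]
contact_force: [-0.7, -7.9, -5.5]
opening: 0.0004
finger_force: 4.0
t 22.9 g [0.6394 0.2382 0.1624] yaw 88.7 open 0.000 | shift [ 0.0038  0.0001 -0.0006] turn -0.1 j7 -36 F [-0.7 -7.9 -5.5]
```

```bash
echo '{"moves":[[0.004, 0, 0, 0, 0], [0.003, 0, 0, 0, 0], [0, 0, 0, 0, 0], [0, 0, 0, 0, 0]]}' | python3 jog.py |tail -3
python3 plan.py f 134 206 163
echo '{"moves":[[0.004, 0, 0, 0, 0], [0, 0, 0, 0, 0], [0, 0, 0, 0, 0]]}' | python3 jog.py |tail -3
python3 plan.py f 134 206 163
```

```text
contact_force: [-2.7, -14.6, -4.0]
opening: 0.0003
finger_force: 7.5
t 23.4 g [0.6397 0.2405 0.1617] yaw 88.5 open 0.000 | shift [ 0.0015 -0.0002 -0.0013] turn -0.3 j7 -36 F [ -2.7 -14.6  -4. ]
contact_force: [-4.7, -20.9, -2.6]
opening: 0.0001
finger_force: 10.2
t 23.8 g [0.6397 0.2412 0.1613] yaw 88.4 open 0.000 | shift [ 0.0008 -0.0002 -0.0017] turn -0.4 j7 -37 F [ -4.7 -20.9  -2.6]
```

The force climbs with no more travel, so the lever is at its stop. I let it back gently.

```bash
echo '{"moves":[[0, 0, 0, 0, 0], [0, 0, 0, 0, 0], [0, 0, 0, 0, 0], [0, 0, 0, 0, 0]]}' | python3 jog.py |tail -3
echo '{"moves":[[-0.03, 0, 0, 0, 0], [-0.03, 0, 0, 0, 0], [-0.03, 0, 0, 0, 0], [-0.03, 0, 0, 0, 0], [-0.03, 0, 0, 0, 0]]}' | python3 jog.py |tail -3
echo '{"moves":[[-0.03, 0, 0, 0, 0], [-0.01, 0, 0, 0, 0], [0, 0, -0.03, 0, 0.05], [0, 0, -0.04, 0, 0.05], [0, 0, -0.03, 0, 0.05]]}' | python3 jog.py |tail -3
python3 plan.py .5103 -.1989 .12 88.8
python3 - <<'E'
from h import *
b=cap('side','d9');s=cap('scene','s9')
D=cv2.resize(b['pixels'][125:305,260:440],(400,400),interpolation=2);S=cv2.resize(s['pixels'][140:270,280:410],(400,400),interpolation=2);cv2.imwrite('pics/x9.png',np.hstack([D,S])[:,:,::-1])
E
```

```text
contact_force: [-5.5, -19.9, -3.3]
opening: 0.0001
finger_force: 10.2
contact_force: [0.1, -0.4, -0.5]
opening: -0.0003
finger_force: 0.0
contact_force: [0.4, 0.3, 0.3]
opening: 0.0498
finger_force: 0.0
t 25.6 g [0.6368 0.0663 0.2672] yaw 89.0 open 0.050 | shift [-0.2677 -0.122   0.1466] turn 0.2 j7 -17 F [0.4 0.3 0.3]
```

View pics/x9.png

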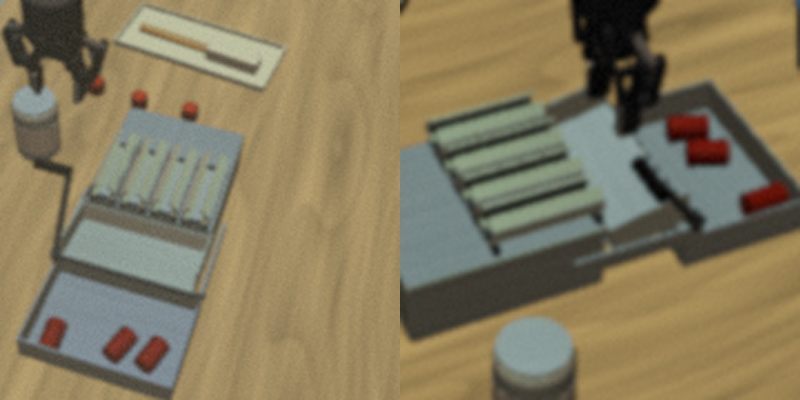

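All three ends are in the pan and the tip tray is back at rest. The offcuts come next. One picture view is left, so I find them numerically as red blobs in the wrist image.

```bash
cat > red.py <<'E'
from h import *
import sys
c=cap('wrist',sys.argv[1]);p=c['pixels'].astype(int)
m=((p[:,:,0]>90)&(p[:,:,0]>2*p[:,:,1])&(p[:,:,0]>2*p[:,:,2])).astype(np.uint8)
n,l,st,ce=cv2.connectedComponentsWithStats(m)
for i in range(1,n):
    if st[i,4]>60: print(st[i].tolist(),at(c,*ce[i],.02).round(4))
E
echo '{"moves":[[-0.05, -0.023, 0, 0, 0.055], [-0.05, -0.023, 0, 0, 0.055], [-0.05, -0.023, 0.01, 0, 0.055], [-0.05, -0.023, 0.01, 0, 0.055], [-0.05, -0.023, 0.02, 0, 0.055]]}' | python3 jog.py |tail -1
echo '{"moves":[[-0.02, 0, 0, 0, 0.055], [0, 0, 0, 0, 0.055]]}' | python3 jog.py |tail -1
python3 red.py w10; python3 plan.py .5103 -.1989 .024 88.8
```

```text
finger_force: 0.0
finger_force: 0.0
[300, 159, 27, 25, 513] [ 0.5105 -0.1965  0.02  ]
[385, 160, 24, 25, 473] [ 0.6027 -0.1986  0.02  ]
[455, 171, 20, 23, 362] [ 0.688  -0.2107  0.02  ]
t 26.6 g [ 0.5171 -0.2022  0.225 ] yaw 88.9 open 0.055 | shift [ 0.0029 -0.007   0.201 ] turn 0.1 j7 14 F [ 0.2  1.1 -0.4]
```

```bash
echo '{"moves":[[0.004, -0.007, 0.04, 0, 0.055], [0, 0, 0.05, 0, 0.055], [0, 0, 0.05, 0, 0.055], [0, 0, 0.03, 0, 0.055], [0, 0, 0, 0, 0.055]]}' | python3 jog.py |tail -1
python3 plan.py .5103 -.198 .024 88.8; python3 red.py w11
```

```text
finger_force: 0.0
t 27.2 g [ 0.5087 -0.1961  0.0532] yaw 89.1 open 0.055 | shift [-0.002   0.0017  0.0292] turn 0.3 j7 10 F [ 0.2  0.4 -0.2]
[296, 221, 52, 48, 1909] [ 0.5104 -0.1977  0.02  ]
[455, 221, 41, 43, 1333] [ 0.6042 -0.2     0.02  ]
[555, 232, 26, 35, 649] [ 0.6912 -0.2123  0.02  ]
```

```bash
echo '{"moves":[[-0.001, 0.002, 0.02, 0, 0.055], [0, 0, 0.009, 0, 0.055], [0, 0, 0, 0, 0.02], [0, 0, 0, 0, 0.02], [0, 0, 0, 0, 0.02]]}' | python3 jog.py 40 |tail -3
echo '{"moves":[[0, 0, 0, 0, 0.02], [0, 0, 0, 0, 0.02], [0, 0, 0, 0, 0.02], [0, 0, -0.04, 0, 0.02], [0, 0, -0.05, 0, 0.02]]}' | python3 jog.py |tail -3
echo '{"moves":[[0, 0, -0.05, 0, 0.02], [0, 0, -0.05, 0, 0.02], [0, 0, 0, 0, 0.02]]}' | python3 jog.py |tail -2
python3 plan.py f -50 185 200; python3 red.py w12
```

```text
contact_force: [0.5, 1.6, -0.9]
opening: 0.0367
finger_force: 40.0
contact_force: [0.7, -0.4, 0.3]
opening: 0.0364
finger_force: 40.1
opening: 0.0368
finger_force: 40.1
t 28.9 g [ 0.5137 -0.2015  0.2209] yaw 88.8 open 0.037 | shift [ 0.4252 -0.0675  0.0187] turn 0.0 j7 14 F [-0.5 -0.7 -1.5]
[386, 162, 25, 25, 479] [ 0.6027 -0.1986  0.02  ]
[456, 173, 21, 23, 365] [ 0.6881 -0.2108  0.02  ]
[288, 233, 63, 55, 2620] [ 0.5139 -0.2999  0.02  ]
```

```bash
echo '{"moves":[[0.05, -0.008, 0, 0, 0.02], [0.05, -0.008, 0, 0, 0.02], [0.05, -0.008, 0, 0, 0.02], [0.05, -0.008, 0, 0, 0.02], [0.05, -0.008, 0, 0, 0.02]]}' | python3 jog.py |tail -1
echo '{"moves":[[0.05, -0.008, 0, 0, 0.02], [0.05, -0.008, 0, 0, 0.02], [0.05, -0.008, 0, 0, 0.02], [0.02, 0, 0, 0, 0.02], [0, 0, 0, 0, 0.02]]}' | python3 jog.py |tail -2
python3 plan.py f -50 185 50; python3 red.py w13
```

```text
finger_force: 40.1
opening: 0.0362
finger_force: 40.1
t 30.2 g [0.4544 0.2217 0.2146] yaw 89.1 open 0.036 | shift [0.0031 0.0011 0.1646] turn 0.3 j7 -33 F [-0.1 -0.2  0.3]
[427, 100, 19, 42, 712] [0.5812 0.2856 0.02  ]
[290, 112, 32, 45, 836] [0.4408 0.2706 0.02  ]
[333, 112, 34, 45, 833] [0.4868 0.2697 0.02  ]
[288, 233, 63, 56, 2661] [0.4528 0.1277 0.02  ]
```

```bash
echo '{"moves":[[-0.002, 0, 0.05, 0, 0.02], [0, 0, 0.05, 0, 0.02], [0, 0, 0.05, 0, 0.02], [0, 0, 0.015, 0, 0.02], [0, 0, 0, 0, 0.02]]}' | python3 jog.py |tail -1
echo '{"moves":[[0, 0, 0, 0, 0.06], [0, 0, 0, 0, 0.06], [0, 0, 0, 0, 0.06], [0, 0, -0.05, 0, 0.06], [0, 0, -0.05, 0, 0.06]]}' | python3 jog.py |tail -1
echo '{"moves":[[0, 0, -0.05, 0, 0.055], [0, 0, -0.03, 0, 0.055], [0, 0, 0, 0, 0.055]]}' | python3 jog.py|tail -1
python3 red.py w14;python3 plan.py .603 -.199 .22 88.8
```

```text
finger_force: 40.2
finger_force: 0.0
finger_force: 0.0
[418, 98, 17, 40, 598] [0.581  0.2855 0.02  ]
[288, 110, 28, 42, 692] [0.4406 0.2709 0.02  ]
[329, 110, 30, 42, 697] [0.4868 0.2699 0.02  ]
[307, 161, 26, 25, 491] [0.4597 0.2225 0.02  ]
t 31.9 g [0.4562 0.2186 0.232 ] yaw 88.8 open 0.055 | shift [-0.4145  0.1554  0.0125] turn 0.0 j7 -32 F [ 0.3 -0.3 -0.3]
```

```bash
echo '{"moves":[[-0.05, 0.019, 0, 0, 0.055], [-0.05, 0.019, 0, 0, 0.055], [-0.05, 0.019, 0, 0, 0.055], [-0.05, 0.019, 0, 0, 0.055], [-0.05, 0.019, 0, 0, 0.055]]}' | python3 jog.py |tail -1
echo '{"moves":[[-0.05, 0.019, 0, 0, 0.055], [-0.05, 0.019, 0, 0, 0.055], [-0.05, 0.019, 0, 0, 0.055], [-0.014, 0.003, 0, 0, 0.055], [0, 0, 0, 0, 0.055]]}' | python3 jog.py |tail -1
python3 red.py w15;python3 plan.py .6027 -.1986 .024 88.8
```

```text
finger_force: 0.0
finger_force: 0.0
[307, 165, 25, 25, 498] [ 0.6016 -0.1986  0.02  ]
[383, 175, 24, 24, 450] [ 0.6866 -0.2108  0.02  ]
t 33.2 g [ 0.6016 -0.1971  0.2298] yaw 88.9 open 0.055 | shift [-0.0019  0.0015  0.2058] turn 0.1 j7 7 F [0.7 1.4 0.4]
```

```bash
echo '{"moves":[[-0.002, 0, 0.05, 0, 0.055], [0, 0, 0.05, 0, 0.055], [0, 0, 0.05, 0, 0.055], [0, 0, 0.025, 0, 0.055], [0, 0, 0, 0, 0.055]]}' | python3 jog.py |tail -1
python3 red.py w16;python3 plan.py .6016 -.1995 .024 88.8
```

```text
finger_force: 0.0
[295, 222, 52, 47, 1888] [ 0.6015 -0.1997  0.02  ]
[441, 238, 41, 41, 1292] [ 0.6879 -0.2121  0.02  ]
t 33.9 g [ 0.6019 -0.1983  0.056 ] yaw 89.0 open 0.055 | shift [-0.0013 -0.0002  0.032 ] turn 0.2 j7 3 F [ 0.4 -0.7  1.2]
```

```bash
echo '{"moves":[[-0.001, 0, 0.02, 0, 0.055], [0, 0, 0.012, 0, 0.055], [0, 0, 0, 0, 0.02], [0, 0, 0, 0, 0.02], [0, 0, 0, 0, 0.02]]}' | python3 jog.py 40 |tail -3
echo '{"moves":[[0, 0, 0, 0, 0.02], [0, 0, 0, 0, 0.02], [0, 0, 0, 0, 0.02], [0, 0, -0.04, 0, 0.02], [0, 0, -0.05, 0, 0.02]]}' | python3 jog.py |tail -3
echo '{"moves":[[0, 0, -0.05, 0, 0.02], [0, 0, -0.05, 0, 0.02], [0, 0, 0, 0, 0.02]]}' | python3 jog.py |tail -2
python3 plan.py f 5 180 220; python3 red.py w17
```

```text
contact_force: [0.8, 0.5, -0.9]
opening: 0.0364
finger_force: 39.9
contact_force: [0.2, -0.8, 1.0]
opening: 0.0367
finger_force: 40.1
opening: 0.0362
finger_force: 40.1
t 35.5 g [ 0.6048 -0.202   0.2195] yaw 88.8 open 0.036 | shift [ 0.4187 -0.1034 -0.0028] turn 0.0 j7 7 F [ 0.9 -0.9 -0.8]
[380, 173, 24, 25, 476] [ 0.6866 -0.2107  0.02  ]
[287, 238, 64, 54, 2669] [ 0.6049 -0.3055  0.02  ]
```

```bash
echo '{"moves":[[0.05, -0.013, 0, 0, 0.02], [0.05, -0.013, 0, 0, 0.02], [0.05, -0.013, 0, 0, 0.02], [0.05, -0.013, 0, 0, 0.02], [0.05, -0.013, 0, 0, 0.02]]}' | python3 jog.py |tail -1
echo '{"moves":[[0.05, -0.013, 0, 0, 0.02], [0.05, -0.013, 0, 0, 0.02], [0.05, -0.012, 0, 0, 0.02], [0.019, 0, 0, 0, 0.02], [0, 0, 0, 0, 0.02]]}' | python3 jog.py |tail -2
python3 plan.py f 5 180 50; python3 red.py w18
```

```text
finger_force: 40.1
opening: 0.0365
finger_force: 40.1
t 36.8 g [0.5063 0.2208 0.2125] yaw 89.0 open 0.036 | shift [-0.002   0.0042  0.1625] turn 0.2 j7 -35 F [ 0.6 -0.   0.6]
[379, 97, 21, 43, 812] [0.5795 0.2855 0.02  ]
[281, 111, 34, 46, 852] [0.4853 0.27   0.02  ]
[239, 113, 30, 45, 808] [0.4392 0.2706 0.02  ]
[261, 167, 27, 26, 547] [0.4587 0.2223 0.02  ]
[287, 238, 64, 55, 2726] [0.5046 0.1216 0.02  ]
```

```bash
echo '{"moves":[[-0.002, 0.021, 0.05, 0, 0.02], [0, 0, 0.05, 0, 0.02], [0, 0, 0.05, 0, 0.02], [0, 0, 0.012, 0, 0.02], [0, 0, 0, 0, 0.02]]}' | python3 jog.py |tail -1
echo '{"moves":[[0, 0, 0, 0, 0.05], [0, 0, 0, 0, 0.05], [0, 0, 0, 0, 0.05], [0, 0, -0.05, 0, 0.05], [0, 0, -0.05, 0, 0.05]]}' | python3 jog.py |tail -1
echo '{"moves":[[0, 0, -0.05, 0, 0.055], [0, 0, -0.03, 0, 0.055], [0, 0, 0, 0, 0.055]]}' | python3 jog.py|tail -1
python3 red.py w19;python3 plan.py .686 -.211 .22 88.8
```

```text
finger_force: 40.1
finger_force: 0.0
finger_force: 0.0
[352, 95, 18, 41, 679] [0.579  0.2857 0.02  ]
[261, 111, 29, 42, 665] [0.4845 0.2699 0.02  ]
[222, 113, 26, 40, 617] [0.4386 0.2709 0.02  ]
[242, 162, 25, 25, 466] [0.4583 0.2226 0.02  ]
[305, 162, 25, 25, 493] [0.53   0.2204 0.02  ]
t 38.5 g [0.5291 0.2173 0.2332] yaw 88.8 open 0.055 | shift [-0.425   0.1656  0.0136] turn 0.0 j7 -35 F [ 0.2  0.  -0.5]
```

```bash
echo '{"moves":[[-0.05, 0.02, 0, 0, 0.055], [-0.05, 0.02, 0, 0, 0.055], [-0.05, 0.02, 0, 0, 0.055], [-0.05, 0.02, 0, 0, 0.055], [-0.05, 0.02, 0, 0, 0.055]]}' | python3 jog.py |tail -1
echo '{"moves":[[-0.05, 0.02, 0, 0, 0.055], [-0.05, 0.02, 0, 0, 0.055], [-0.05, 0.02, 0, 0, 0.055], [-0.025, 0.005, 0, 0, 0.055], [0, 0, 0, 0, 0.055]]}' | python3 jog.py |tail -1
python3 red.py w20;python3 plan.py .686 -.211 .024 88.8
```

```text
finger_force: 0.0
finger_force: 0.0
[308, 162, 26, 25, 502] [ 0.6856 -0.2106  0.02  ]
t 39.9 g [ 0.6843 -0.2104  0.2307] yaw 88.8 open 0.055 | shift [-0.001   0.0021  0.2067] turn 0.0 j7 4 F [ 0.9  1.5 -0.2]
```

```bash
echo '{"moves":[[-0.001, 0.001, 0.05, 0, 0.055], [0, 0, 0.05, 0, 0.055], [0, 0, 0.05, 0, 0.055], [0, 0, 0.025, 0, 0.055], [0, 0, 0, 0, 0.055]]}' | python3 jog.py |tail -1
python3 red.py w21;python3 plan.py .6855 -.2117 .024 88.8
```

```text
finger_force: 0.0
[296, 223, 51, 47, 1856] [ 0.6854 -0.2117  0.02  ]
t 40.5 g [ 0.6857 -0.2093  0.0571] yaw 89.0 open 0.055 | shift [-0.0025 -0.0001  0.0331] turn 0.2 j7 1 F [-0.2 -0.1  1.4]
```

```bash
echo '{"moves":[[-0.002, 0, 0.02, 0, 0.055], [0, 0, 0.013, 0, 0.055], [0, 0, 0, 0, 0.02], [0, 0, 0, 0, 0.02], [0, 0, 0, 0, 0.02]]}' | python3 jog.py 40 |tail -3
echo '{"moves":[[0, 0, 0, 0, 0.02], [0, 0, 0, 0, 0.02], [0, 0, 0, 0, 0.02], [0, 0, -0.04, 0, 0.02], [0, 0, -0.05, 0, 0.02]]}' | python3 jog.py |tail -3
echo '{"moves":[[0, 0, -0.05, 0, 0.02], [0, 0, -0.05, 0, 0.02], [0, 0, 0, 0, 0.02]]}' | python3 jog.py |tail -2
python3 plan.py .582 .215 .22 88.8; python3 red.py w22
```

```text
contact_force: [-0.4, 0.3, -0.6]
opening: 0.0361
finger_force: 39.9
contact_force: [0.4, -0.8, 0.4]
opening: 0.0363
finger_force: 40.0
opening: 0.0356
finger_force: 40.1
t 42.1 g [ 0.6885 -0.2144  0.2203] yaw 88.8 open 0.036 | shift [ 0.4271 -0.1153 -0.0019] turn 0.0 j7 4 F [ 0.2 -0.4 -0.4]
[287, 235, 64, 56, 2710] [ 0.6887 -0.3161  0.02  ]
```

```bash
echo '{"moves":[[0.05, -0.014, -0.005, 0, 0.02], [0.05, -0.014, 0, 0, 0.02], [0.05, -0.014, 0, 0, 0.02], [0.05, -0.014, 0, 0, 0.02], [0.05, -0.014, 0, 0, 0.02]]}' | python3 jog.py |tail -1
echo '{"moves":[[0.05, -0.014, 0, 0, 0.02], [0.05, -0.014, 0, 0, 0.02], [0.05, -0.014, 0, 0, 0.02], [0.026, -0.01, 0, 0, 0.02], [0, 0, 0, 0, 0.02]]}' | python3 jog.py |tail -2
python3 plan.py .576 .215 .075 88.8; python3 red.py w23
```

```text
finger_force: 40.1
opening: 0.036
finger_force: 40.1
t 43.5 g [0.5704 0.217  0.2177] yaw 89.2 open 0.036 | shift [-0.002   0.006   0.1427] turn 0.4 j7 -35 F [-0.1 -0.  -0.1]
[316, 93, 19, 43, 813] [0.5776 0.2859 0.02  ]
[222, 111, 30, 44, 727] [0.4835 0.2702 0.02  ]
[185, 114, 25, 42, 658] [0.4373 0.2707 0.02  ]
[205, 165, 24, 24, 461] [0.4574 0.2222 0.02  ]
[268, 164, 26, 26, 537] [0.5292 0.2204 0.02  ]
[287, 235, 64, 57, 2784] [0.569  0.1171 0.02  ]
```

```bash
echo '{"moves":[[0.002, 0.004, 0.05, 0, 0.02], [0, 0, 0.05, 0, 0.02], [0, 0, 0.04, 0, 0.02], [0, 0, 0, 0, 0.02], [0, 0, 0, 0, 0.02]]}' | python3 jog.py |tail -1
echo '{"moves":[[0, 0, 0, 0, 0.055], [0, 0, 0, 0, 0.055], [0, 0, 0, 0, 0.055], [0, 0, -0.05, 0, 0.055], [0, 0, -0.05, 0, 0.055]]}' | python3 jog.py |tail -1
echo '{"moves":[[-0.02, -0.02, -0.05, 0, 0.055], [-0.02, -0.02, -0.05, 0, 0.055], [0, 0, 0, 0, 0.055], [0, 0, 0, 0, 0.055]]}' | python3 jog.py|tail -1
python3 red.py w24
python3 - <<'E'
from h import *
s=cap('scene','s24');cv2.imwrite('pics/x24.png',cv2.resize(s['pixels'][100:340,120:480],(795,530),interpolation=2)[:,:,::-1])
E
```

```text
finger_force: 40.1
finger_force: 0.0
finger_force: 0.0
[345, 63, 15, 36, 492] [0.5785 0.2869 0.02  ]
[263, 77, 25, 37, 488] [0.4844 0.2711 0.02  ]
[228, 79, 23, 36, 472] [0.4386 0.2721 0.02  ]
[245, 123, 22, 22, 377] [0.4585 0.2234 0.02  ]
[302, 123, 23, 22, 393] [0.53   0.2212 0.02  ]
[338, 123, 23, 23, 401] [0.575 0.22  0.02 ]
```

View pics/x24.png

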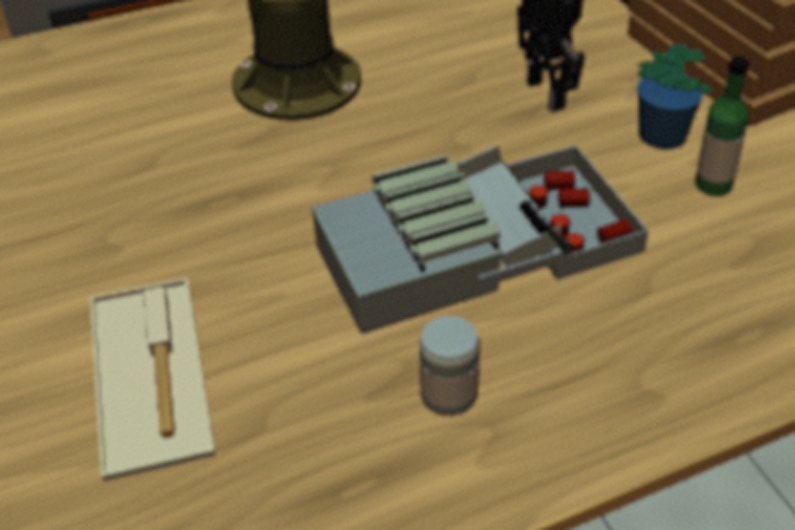

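The pan holds all three ends and all three offcuts, around (540–630, 180–240). The pusher is in its tray at (160,360), and the can, bottle and pot stand where they were.

```bash
python3 -c "
from workcell import ctrl, optics
print(ctrl.close_job())"
```

```text
the job is handed in; nothing more can be done
None
```

I've handed the job in: the last picture shows all three pepperoni ends and all three offcuts in the scrap pan, the pusher back in its tool tray, the tip tray at rest and the bystanders in place.

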